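# Present the filter holder under the coffee grinder

## Task

In this coffee corner, take the filter holder with the wide, open double basket out of the sloping wooden rest (not the one whose basket narrows to a small cup) and hold it in the air under the grinder's chute, ready for a colleague to switch the grinder on: basket centred under the chute, its rim about 20 mm below the chute's end, level, with the handle pointing straight out from the grinder's front. Do not knock the grinder or disturb the other things, and finish while still holding the filter holder there, steady and touching nothing but your gripper.

Things in the scene. Friction and masses are not known exactly. Their poses are not given: they have to be found in the camera images.
- holder: Filter holder to present: steel head 62 mm across, 46 mm high, open straight-walled basket (54 mm bore, 32 mm deep), ears at the rim on +-y (78 mm over them), thin neck, black handle. Origin: centre of the head's flat underside; z to the mouth, handle along -x. 0.36 kg, balanced at about x = -50 mm. Lies loose in the rest, sloping 0.25 rad, handle end up; lifts straight out.
- holder_mouth (a point): Centre of the mouth of that filter holder, in the plane of its rim: 46 mm above its origin along its z; axes as the holder's.
- holder_grip (a point): Point on that holder's handle, at its middle height, good to grip from above: x = -95, z = 30 mm in the holder's frame, axes as the holder's. The handle is a straight bar 26 mm wide (y), 22 mm high (z), centreline at z = 30 mm, from x = -52 to -165 mm. Gripped here there is room beside the chute; a firm grip of some 50 N keeps the holder from drooping.
- other: The other filter holder, to be left in the rest: same outside, size, handle and axes, but its basket has a flat ledge 12 mm below the rim that narrows to a small cup of 30 mm bore. Which of the two seats holds which changes.
- rest: Fixed wooden rest, 150 x 236 mm, two sloping seats side by side at its y = +70 and -70 mm. Origin on the counter between the seats; handles stick out and up over its -x side. Its wood is below 75 mm height; the heads' underside centres lie 34 mm above the counter; nothing stands beside the handles where they are gripped.
- grinder: Fixed coffee grinder: white column 130 mm wide, 120 mm deep, 290 mm high, clear hopper on top (to 397 mm), steel base plate 22 mm high that reaches 120 mm in front. Origin on the counter at the middle of the column's front edge; -x points out of its front, z up. A black arm 40 mm wide, 198 to 238 mm high, reaches 85 mm out from the column's front and carries the chute.
- chute (a point): Centre of the lower end of the grinder's chute: a vertical steel tube 26 mm across that ends 170 mm above the counter, 65 mm in front of the column's front. Axes as the grinder's: -x points out of its front.
- tamper: Loose steel tamper standing on the counter, 52 mm across and 86 mm high, origin under its centre. Leave alone.
- mug: Loose white mug, 80 mm across, 92 mm high, origin under its centre. Leave alone.
- jug: Loose steel cup-shaped milk jug, 76 mm across, 95 mm high, origin under its centre. Leave alone.
Things that resemble listed ones, but are neither listed nor needed, are in the scene too. Leave any blue look-alike of the holder alone.

How it is judged:
By the outcome, as a careful person would: the job done as asked, in the order asked, and still so for the second after the job is handed in, while the arm keeps its last pose, push and grip.
It also fails if it takes over 38 s, if anything falls off the work surface, if the arm or the gripper's body presses on something with over 40 N, if the wrist force passes 120 N, or if a joint passes its speed limit or range.

## Robot

A 6-joint arm with a two-finger parallel gripper is mounted at the origin on the work surface. World frame = base frame: x ahead of the robot, y to its left, z up, the work surface at z = 0. Lengths are in m, angles in degrees, forces in N, time in s.
With the tool pointing down it reaches from about 0.325 to 0.9 m from the base axis. Payload 6.1 kg.
Tool frame: the origin (TCP) lies midway between the tips of the shut fingers; the grasp point (between the pads) lies 19 mm behind it; z points along the fingers, y is the line along which they close (so a half turn about z gives the same grasp; the last joint's range is limited). The gripper opens to 87 mm and grips with 3 to 60 N. Pads are 19 mm wide; open, the fingers measure 117 mm over their backs; the gripper's body (75 mm by 190 mm) begins 51 mm behind the grasp point.
Start: joints at [57.92, 12.628, 87.462, -0, 79.91, -7.225], TCP at [0.263, 0.567, 0.186] pointing down, gripper open.
Joint ranges: [-170.65, 170.65], [-52.31, 119.04], [5.05, 147.46], [-71.25, 251.25], [11.57, 151.72], [-153.62, 153.62]. Speed limits (degrees/s): [147.25, 147.25, 172.46, 180, 180, 180].

## Interface

Orientations are given as a 3x3 rotation matrix whose columns are the frame's x, y, z axes.
In Python, from bench import readout, capture, job gives the robot as it stands.
- The arm moves only by the tool arm_command, never from a script. Its argument "deltas" is a list that holds one entry, the list of rows, each a list of 5 numbers: the shift along the world's x, y, z as a fraction of full scale, then the turn about the world's z as a fraction of full scale, then the opening, from -1 (shut) to 1 (fully open). In form: [[[dx, dy, dz, roll, fingers], ...]]. A call has 1 to 8 rows; each row shifts and turns the commanded pose from where the row before left it; what a row does not reach is not made up. Full scale, the value 1, is 0.04 m for a shift and 0.12 rad for a turn. A row lasts 1/12 s, in which the tool goes at most 41.7 mm and 7.16 degrees, less where a joint would pass 70% of its speed; a pose out of reach is approached as far as the arm can. A call with a number of a shift or a turn outside -1 to 1 is refused whole. A call with a gripper value outside its range is refused whole. The fingers move at their own pace and stop on an object; "squeeze" is the grip in N (left out, the last holds). Time passes only in rows, so rows that do not move let the fingers close. It gives the time, the measured TCP pose, the force, the opening and the grip force at its end, in the units of the state.
- readout.get_obs(): the state, without advancing time (a new reading comes with each control period).
- capture(name): name is "scene" or "top" or "wrist"; returns a dict with "frame" (480x640x3 uint8, red, green, blue), "K" (3x3 intrinsics, pixels), "rvec" (rotation vector, rad) and "tvec" (3), from world to camera coordinates, as OpenCV has them; the wrist camera has in their place "tool_from_camera" (4x4, takes a point from camera to tool coordinates, whose origin is the TCP and whose axes are the flange's). Camera axes: x right, y down, z forward; pixel columns grow to the right and rows downward; lengths in m; the calibration is good to about 2 mm. A picture is of the moment at which its call begins: read the wrist's pose just before it. There is no depth.
- job.job_done(): hands the job in; it is judged then, once.
The state is a dict: "time": time; "joint_positions": joint angles; "joint_velocities": joint speeds; "joint_efforts": joint torques, N m; "tool_pos": TCP position; "ee_rot": TCP orientation; "wrist_force": force on the tool from outside, world axes, zero at the start; "moment": the same for the moment, N m; "finger_gap": finger opening in m; "gripper_force": force on a finger pad.
Only numpy, scipy, OpenCV 4.12 (cv2) and the standard library are available. Lean on these libraries where they do the work, as an engineer would, in place of code of your own. Each camera call takes 0.05 s, during which the arm holds its last target. There are 200 camera calls.

## Working session

There is one attempt and no reset: what is moved stays moved. The work goes in short steps, Python scripts to look and compute and a tool call to move; the robot and the scene stay as the last step left them, time stands still between calls to the robot, and variables do not carry over. Pictures are saved under pics/ and viewed, at most 10 in all, crops included, and the job is handed in when it is done.

Besides the shell and the picture viewer there is one more tool, called after "Call:" as name(argument=value, ...), one argument or row to a line, values as JSON. arm_command: Moves the arm, as the interface text tells. Its arguments: {"type":"object","properties":{"deltas":{"type":"array","items":{"type":"array","items":{"type":"array","items":{"type":"number","minimum":-1,"maximum":1}}}},"squeeze":{"type":"number"}},"required":["deltas"]}

```bash
mkdir -p pics; ls; python3 - <<'E'
from bench import readout, capture, job
import cv2,pickle
o=readout.get_obs();print(o)
d={}
for n in("scene","top"):
    c=capture(n);d[n]=c;cv2.imwrite(f"pics/{n}1.png",c["frame"][:,:,::-1]);print(n,c["K"],c["rvec"],c["tvec"])
pickle.dump(d,open("caps.pkl","wb"))
E
```

```text
pics
{'time': 0.0, 'joint_positions': array([ 5.79197058e+01,  1.26750073e+01,  8.75237552e+01, -3.98870441e-04,
        7.99115791e+01, -7.22587413e+00]), 'joint_velocities': array([-0.00053082, -0.01778005, -0.0037068 , -0.06300326,  0.09876416,
        0.07090465]), 'joint_efforts': array([ 2.06454853e-03, -4.94622874e+01, -3.87377107e+01,  7.00901379e-02,
        5.71827265e-02, -6.51527762e-05]), 'tool_pos': array([0.26234586, 0.56652266, 0.18485844]), 'ee_rot': array([[-9.07379065e-01,  4.20312025e-01, -1.01701106e-03],
       [ 4.20313189e-01,  9.07377622e-01, -1.63539895e-03],
       [ 2.35435233e-04, -1.91138993e-03, -9.99998146e-01]]), 'wrist_force': array([-0.49151116,  0.6050314 ,  0.3115859 ]), 'moment': array([-0.00665686, -0.03027661, -0.04991873]), 'gripper_force': 0.0, 'finger_gap': 0.08742698042993405}
scene [[542.48710577   0.         316.0993651 ]
 [  0.         542.48710577 240.67211325]
 [  0.           0.           1.        ]] [ 1.76005308  1.61039668 -0.78423602] [ 0.10470139 -0.25781541  1.96873623]
top [[571.47806325   0.         313.70736096]
 [  0.         571.47806325 241.67522468]
 [  0.           0.           1.        ]] [ 2.11901017 -2.12994241  0.21275866] [-0.12187298  0.56062618  1.55181086]
```

View pics/scene1.png

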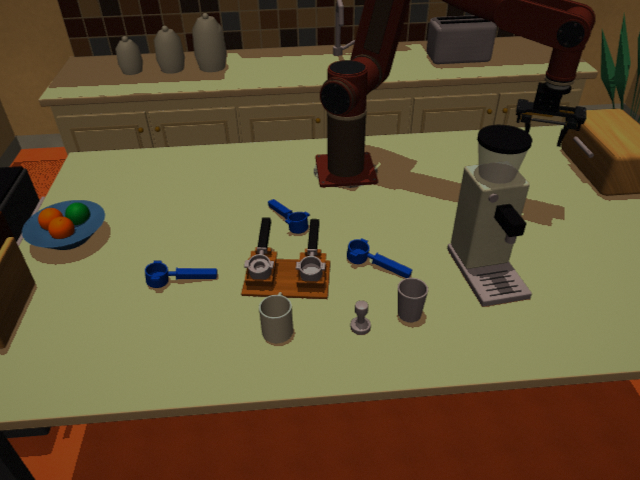

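View pics/top1.png

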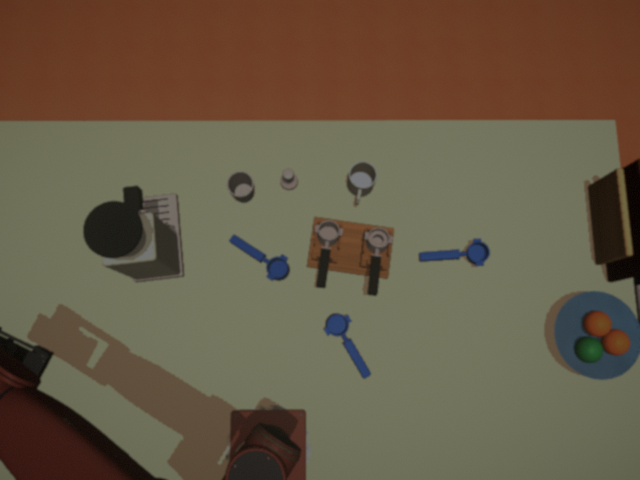

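The scene image shows the rest with two holders, with heads at (260,266) and (311,268) and the grinder at about (490,230). In the top image the heads are at (329,233) and (377,239), and the grinder is at about (140,235). I'll enlarge these areas to tell the baskets apart.

```bash
python3 - <<'E'
import cv2,pickle,numpy as np
d=pickle.load(open("caps.pkl","rb"))
t=d["top"]["frame"][:,:,::-1];s=d["scene"]["frame"][:,:,::-1]
f=lambda im,x,y,w,h,W,H:cv2.resize(np.clip(im[y:y+h,x:x+w].astype(float)*1.5,0,255).astype(np.uint8),(W,H),interpolation=cv2.INTER_CUBIC)
a=np.hstack([f(t,300,210,100,100,400,300*4//3*3//4*1),f(s,235,210,100,75,400,300)]) if 0 else None
A=f(t,300,210,100,75+15,400,360); B=f(s,240,210,100,90,400,360)
C=f(t,80,180,110,110,400,240*1) if 0 else None
cv2.imwrite("pics/m1.png",np.hstack([A,B]))
C=f(t,80,180,110,110,400,400); D=f(s,440,180,100,130*1,400,520)[:400] if 0 else f(s,440,185,125,125,400,400)
cv2.imwrite("pics/m2.png",np.hstack([C,D]))
E
```

```text
(no output)
```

View pics/m1.png

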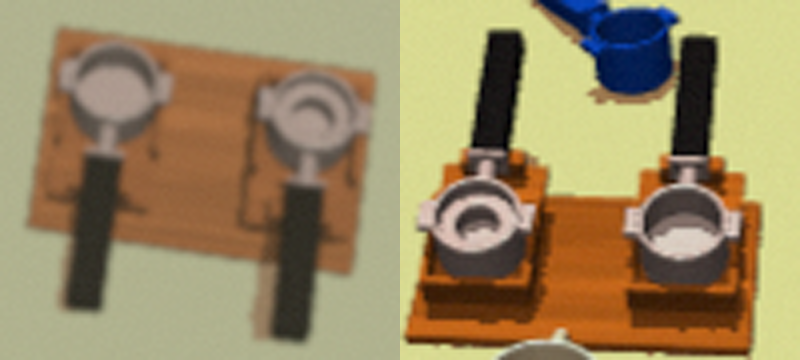

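View pics/m2.png

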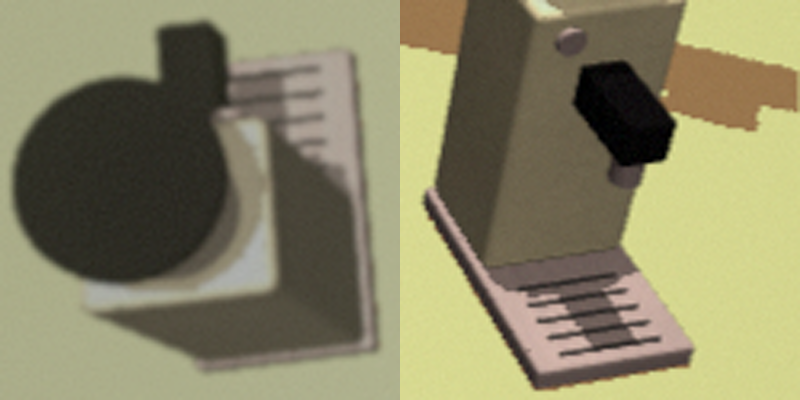

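The open double basket is the left one in the top view and the right one in the scene view, so it is on the +y side of the rest. I'll fit the poses from the corners I read off these crops.

```bash
cat > fit.py <<'E'
import cv2,pickle,numpy as np
from scipy.optimize import least_squares
from scipy.spatial.transform import Rotation as Ro
d=pickle.load(open("caps.pkl","rb"))
def proj(n,P):
    c=d[n];return cv2.projectPoints(np.asarray(P,float),c["rvec"],c["tvec"],c["K"],None)[0][:,0]
def fit(obs,x0,pose,label):
    # obs: list (view, localpoint mm, pixel)
    def res(p,raw=False):
        R,t=pose(p); r=[]
        for n,l,u in obs: r.append(proj(n,[R@(np.array(l)/1e3)+t])[0]-u)
        return np.array(r) if raw else np.ravel(r)
    s=least_squares(res,x0,loss="soft_l1",x_scale=[.1,.1,1])
    print(label,"xy mm",(s.x[:2]*1e3).round(1),"yaw",np.degrees(s.x[2]).round(2));print(res(s.x,True).round(1).tolist())
    return s.x
E
python3 - <<'E'
from fit import *
T=lambda u:(np.array(u)/4+[300,210]); S=lambda u:(np.array(u)/4+[240,210])
C=lambda u:(np.array(u)/(400/110)+[80,180]); D=lambda u:(np.array(u)/3.2+[440,185])
print(d["top"]["K"].shape, *(proj("top",[[.3,.0,0],[.5,0,0],[.5,.3,0]]).round()))
def hp(p): return Ro.from_euler("z",p[2]).as_matrix()@Ro.from_euler("y",.25).as_matrix(),np.array([p[0],p[1],.034])
def gp(p): return Ro.from_euler("z",p[2]).as_matrix(),np.array([p[0],p[1],0])
h=[("top",(0,39,43),T((62,82))),("top",(0,-39,43),T((168,90))),("top",(-52,13,41),T((83,155))),("top",(-52,-13,41),T((120,157))),
("top",(-165,13,41),T((66,308))),("top",(-165,-13,41),T((102,308))),
("scene",(0,-39,43),S((225,220))),("scene",(0,39,43),S((340,220))),("scene",(-165,-13,41),S((285,38))),("scene",(-165,13,41),S((317,40)))]
o=[("top",(0,39,43),T((260,102))),("top",(0,-39,43),T((368,118))),("top",(-52,13,41),T((287,183))),("top",(-52,-13,41),T((321,186))),
("top",(-165,13,41),T((272,338))),("top",(-165,-13,41),T((307,340))),
("scene",(0,-39,43),S((20,218))),("scene",(0,39,43),S((134,218))),("scene",(-165,-13,41),S((90,33))),("scene",(-165,13,41),S((124,33)))]
a=fit(h,[.55,-.1,0],hp,"holder");b=fit(o,[.55,-.2,0],hp,"other");dd=b-a;print("yaw from pair",np.degrees(np.arctan2(-dd[0]*-1,-dd[1])),np.hypot(*dd[:2]))
g=[("top",(0,65,290),C((270,125))),("top",(120,65,290),C((272,288))),("top",(120,-65,290),C((85,310))),
("top",(-85,20,238),C((213,22))),("top",(-85,-20,238),C((160,28))),("top",(-120,65,22),C((352,52))),
("scene",(-120,65,22),D((137,378))),("scene",(-120,-65,22),D((290,350))),("scene",(0,65,22),D((87,265))),("scene",(0,-65,22),D((220,247))),
("scene",(-85,20,198),D((227,165))),("scene",(-65,0,170),D((225,180)))]
q=fit(g,[.5,.4,np.pi],gp,"grinder")
R,t=hp(a);print("grip",R@[-.095,0,.030]+t,"mouth",R@[0,0,.046]+t)
R,t=gp(q);print("chute",R@[-.065,0,.17]+t)
E
```

```text
(3, 3) [270. 336.] [270. 266.] [166. 266.]
holder xy mm [ 575.1 -163.7] yaw -8.39
[[-1.1, -1.3], [0.2, 0.6], [0.5, -1.2], [0.6, -0.4], [-0.7, -1.3], [-0.1, 0.1], [0.1, -1.7], [0.2, -0.8], [-1.2, -3.0], [-0.2, -3.3]]
other xy mm [ 555.3 -302.2] yaw -8.82
[[-0.7, 0.3], [0.1, 0.4], [-0.1, -1.4], [0.8, -0.7], [-0.5, -1.8], [0.4, -0.8], [-0.1, -2.6], [-0.0, -1.6], [-0.3, -2.9], [0.1, -2.6]]
yaw from pair -8.113945357598022 0.13986085147504654
grinder xy mm [584.9 329.3] yaw 185.74
[[-1.4, -3.4], [0.7, 0.7], [-3.0, 0.3], [0.2, -0.8], [-1.2, -0.9], [-1.4, -0.8], [0.4, -3.6], [-1.1, -1.7], [-1.9, 1.5], [0.3, 1.0], [-3.8, 0.2], [-1.6, -1.7]]
grip [ 0.49134447 -0.15135357  0.08657075] mouth [ 0.5863225  -0.16535935  0.07856997]
chute [0.64959188 0.33581747 0.17      ]
```

Call:
arm_command(
  deltas=[
    [[0,-1,0.2,0.3,1],[0,-1,0.2,0.3,1],[0,-1,0.2,0.3,1],[0,-1,0.2,0.3,1],[0,-1,0.2,0.3,1],[0.1,-1,0.2,0.3,1],[0.2,-1,0.2,0.3,1],[0.3,-1,0.2,0.3,1]],
  ],
)

```text
time: 0.77
tool_pos: [0.2854, 0.2463, 0.2498]
ee_rot: [[-0.99, 0.142, -0.0], [0.142, 0.99, -0.0], [0.0, -0.0, -1.0]]
wrist_force: [1.6, -1.2, 0.3]
finger_gap: 0.087
gripper_force: 0.0
```

```bash
cat > log.py <<'E'
from bench import readout
import json,numpy as np
np.set_printoptions(precision=4,suppress=True)
def log():
    o=readout.get_obs()
    open("log.txt","a").write(json.dumps([list(o["joint_positions"]),list(o["tool_pos"])])+"\n")
    print(round(o["time"],2),o["tool_pos"],"psi",np.degrees(np.arctan2(o["ee_rot"][1,0],o["ee_rot"][0,0])).round(2),"F",o["wrist_force"].round(1),"M",o["moment"].round(2),"gap",o["finger_gap"].round(4),"g",round(float(o["gripper_force"]),1),"j",o["joint_positions"].round(1))
    return o
if __name__=="__main__": log()
E
python3 log.py
python3 - <<'E'
from fit import *
t=d["top"]["frame"][:,:,::-1];s=d["scene"]["frame"][:,:,::-1]
R=Ro.from_euler("z",np.radians(185.74)).as_matrix();T=np.array([.5849,.3293,0])
bx=lambda x0,x1,y0,y1,z0,z1:[[(a,b,c) for a in(x0,x1) for b in(y0,y1) for c in(z0,z1)]]
boxes=[(0,120,-65,65,22,290),(-120,0,-65,65,0,22),(-85,0,-20,20,198,238)]
def draw(im,n,x,y,w,h,k):
    a=cv2.resize(np.clip(im[y:y+h,x:x+w]*1.6,0,255).astype(np.uint8),None,fx=k,fy=k,interpolation=cv2.INTER_CUBIC)
    m=lambda P:tuple(int(v) for v in ((proj(n,[R@(np.array(P)/1e3)+T])[0]-[x,y]+.5)*k))
    for b in boxes:
        c=bx(*b)[0]
        for i in range(8):
            for j in range(i):
                if sum(p!=q for p,q in zip(c[i],c[j]))==1: cv2.line(a,m(c[i]),m(c[j]),(0,0,255),1)
    P=[(-65+13*np.cos(q),13*np.sin(q),170) for q in np.linspace(0,6.28,25)]
    for p in P: cv2.circle(a,m(p),1,(255,0,0),-1)
    return a
A=draw(t,"top",80,180,105,110,3.8);B=draw(s,"scene",446,160,84,145,4.7*.85)
H=max(A.shape[0],B.shape[0]);pad=lambda a:cv2.copyMakeBorder(a,0,H-a.shape[0],0,0,0)
o=np.hstack([pad(A),pad(B)]);print(A.shape,B.shape);cv2.imwrite("pics/g2.png",o)
E
```

```text
(418, 399, 3) (579, 336, 3)Traceback (most recent call last):
  File "log.py", line 9, in <module>
    if __name__=="__main__": log()
                             ~~~^^
  File "log.py", line 7, in log
    print(round(o["time"],2),o["tool_pos"],"psi",np.degrees(np.arctan2(o["ee_rot"][1,0],o["ee_rot"][0,0])).round(2),"F",o["wrist_force"].round(1),"M",o["moment"].round(2),"gap",o["finger_gap"].round(4),"g",round(float(o["gripper_force"]),1),"j",o["joint_positions"].round(1))
                                                                                                                                                                                 ^^^^^^^^^^^^^^^^^^^^^
AttributeError: 'float' object has no attribute 'round'
```

View pics/g2.png

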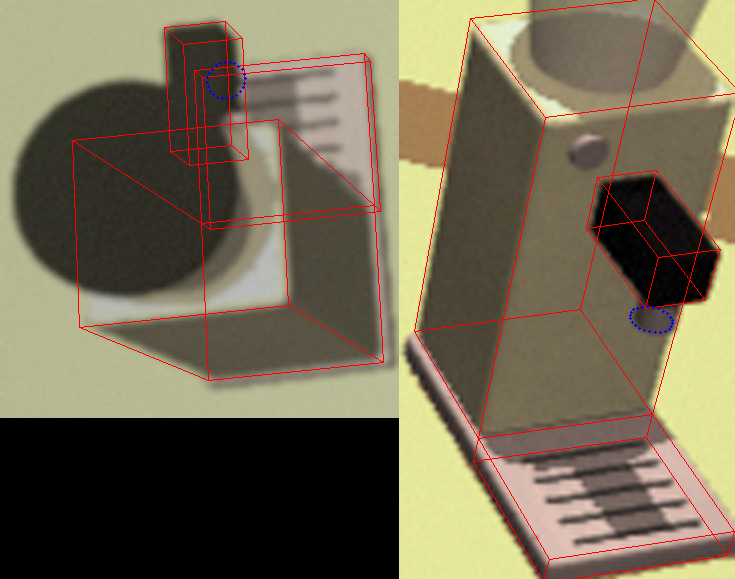

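The overlay shows the grinder fit within about 1–2 px in both views, with the chute at roughly (651,320) in the scene crop. Next I'll refine the fit with corrected picks and continue towards the rest.

Call:
arm_command(
  deltas=[
    [[0.4,-1,0,0,1],[0.5,-1,0,0,1],[0.7,-1,0,0,1],[0.7,-1,0,0,1],[0.7,-1,0,0,1],[0.5,-1,0,0,1],[0.3,-1,0,0,1],[0,-1,0,0,1]],
  ],
)

```text
time: 1.43
tool_pos: [0.4238, -0.0498, 0.2493]
ee_rot: [[-0.989, 0.145, -0.0], [0.145, 0.989, 0.0], [0.0, 0.0, -1.0]]
wrist_force: [0.4, -0.2, 0.5]
finger_gap: 0.0871
gripper_force: 0.0
```

Call:
arm_command(
  deltas=[
    [[0.2,-1,0,0,1],[0.2,-0.9,0,0,1],[0,0,0,0,1],[0,0,0,0,1]],
  ],
)

```text
time: 1.77
tool_pos: [0.4384, -0.1251, 0.249]
ee_rot: [[-0.989, 0.149, -0.002], [0.149, 0.989, 0.001], [0.002, 0.001, -1.0]]
wrist_force: [-0.3, -0.2, 0.0]
finger_gap: 0.0872
gripper_force: 0.0
```

```bash
sed -i 's/o\["finger_gap"\].round(4)/round(float(o["finger_gap"]),4)/' log.py; python3 - <<'E'
from log import log
o=log()
from bench import capture
import cv2,pickle
c=capture("wrist");c["pos"]=o["tool_pos"];c["rot"]=o["ee_rot"];pickle.dump(c,open("wrist1.pkl","wb"))
import numpy as np
print(c["tool_from_camera"],c["K"])
cv2.imwrite("pics/w1.png",np.clip(c["frame"][:,:,::-1]*1.6,0,255).astype(np.uint8))
from fit import *
C=lambda u:np.array(u)/3.8+[79.5,179.5]; D=lambda u:np.array(u)/3.995+[445.5,159.5]
def gp(p): return Ro.from_euler("z",p[2]).as_matrix(),np.array([p[0],p[1],0])
g=[("top",(0,65,290),C((276,122))),("top",(120,65,290),C((290,300))),("top",(-85,20,238),C((225,22))),("top",(-85,-20,238),C((165,28))),
("scene",(0,65,290),D((149,116))),("scene",(120,65,290),D((71,22))),("scene",(0,65,22),D((79,440))),("scene",(-85,20,198),D((251,303))),("scene",(-85,-20,198),D((307,299))),("scene",(-85,-20,238),D((319,250))),("scene",(0,20,238),D((201,178)))]
q=fit(g,[.58,.33,3.24],gp,"grinder");R,t=gp(q);print("chute",R@[-.065,0,.17]+t)
E
```

```text
1.77 [ 0.4384 -0.1251  0.249 ] psi 171.42 F [-0.3 -0.2  0. ] M [0.01 0.02 0.03] gap 0.0872 g 0.0 j [ -25.9  -13.2  106.5    0.    86.8 -107.3]
[[-0.0005 -0.9542 -0.299   0.0842]
 [ 1.     -0.0003 -0.0006 -0.0007]
 [ 0.0005 -0.299   0.9542 -0.1993]
 [ 0.      0.      0.      1.    ]] [[332.622    0.     325.5687]
 [  0.     332.622  240.1183]
 [  0.       0.       1.    ]]
grinder xy mm [584.9 329.6] yaw 186.14
[[0.6, -0.8], [-0.1, 1.2], [-0.3, -0.1], [-0.4, 0.0], [-0.4, 0.5], [0.0, -0.8], [0.2, -0.2], [-0.9, 1.4], [0.2, 0.3], [0.9, -0.3], [-0.4, -0.1]]
chute [0.6495 0.3366 0.17  ]
```

View pics/w1.png

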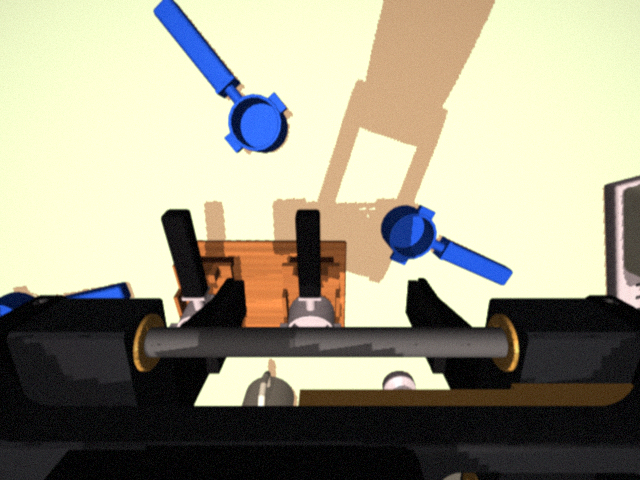

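The wrist image shows the target handle (the right-hand one, +y side) running vertically from its end corners at (297,211) and (320,211) down to about (309,295). I'll compare that with the prediction.

```bash
python3 - <<'E'
import pickle,numpy as np,cv2
from fit import Ro
from scipy.optimize import least_squares
c=pickle.load(open("wrist1.pkl","rb"))
T=np.eye(4);T[:3,:3]=c["rot"];T[:3,3]=c["pos"];M=np.linalg.inv(T@c["tool_from_camera"])
def pr(P):
    q=M[:3,:3]@P+M[:3,3];return (c["K"]@q)[:2]/q[2]
def hp(p): return Ro.from_euler("z",p[2]).as_matrix()@Ro.from_euler("y",.25).as_matrix(),np.array([p[0],p[1],.034])
def f(p,L): R,t=hp(p);return pr(R@(np.array(L)/1e3)+t)
L=[(-165,13,41),(-165,-13,41),(-52,13,41),(-52,-13,41)]
p=[.5751,-.1637,np.radians(-8.39)]
for l in L: print(l,f(p,l).round(1))
g=c["frame"].mean(2)
for r in (214,225,240,255,270,285,293):
    w=np.where(g[r,285:335]<28)[0];print(r,285+w.min(),285+w.max()) if len(w) else print(r)
for col in(302,308,314): print(col,g[203:222,col].round().astype(int).tolist())
E
```

```text
(-165, 13, 41) [321.2 213.2]
(-165, -13, 41) [295.9 213.3]
(-52, 13, 41) [322.2 297.1]
(-52, -13, 41) [300.6 297.2]
214 297 318
225 296 318
240 297 319
255 298 319
270 297 325
285 299 320
293 286 319
302 [109, 110, 109, 112, 105, 97, 63, 22, 4, 7, 11, 10, 14, 9, 12, 11, 7, 12, 7]
308 [114, 111, 108, 110, 108, 98, 64, 21, 0, 7, 1, 0, 2, 11, 6, 10, 3, 3, 5]
314 [115, 106, 114, 109, 108, 98, 61, 21, 7, 4, 10, 9, 7, 8, 10, 7, 16, 5, 9]
```

Call:
arm_command(
  deltas=[
    [[0.7,-0.35,0,0,1],[0.625,-0.3,-0.5,0,1],[0,0,-1,0,1],[0,0,-1,0,1],[0,0,-1,0,1],[0,0,-0.7,0,1],[0,0,-0.335,0,1],[0,0,0,0,1]],
  ],
)

```text
time: 2.48
tool_pos: [0.4885, -0.1461, 0.0641]
ee_rot: [[-0.99, 0.143, -0.007], [0.143, 0.99, 0.004], [0.008, 0.003, -1.0]]
wrist_force: [-1.4, 0.6, 0.7]
finger_gap: 0.0867
gripper_force: 0.0
```

Call:
arm_command(
  deltas=[
    [[0,0,0,0,1],[0,0,0,0,-1],[0,0,0,0,-1],[0,0,0,0,-1],[0,0,0,0,-1],[0,0,0,0,-1],[0,0,0,0,-1],[0,0,0,0,-1]],
  ],
  squeeze=50,
)

```text
time: 3.15
tool_pos: [0.4919, -0.1498, 0.0685]
ee_rot: [[-0.989, 0.145, 0.0], [0.145, 0.989, -0.0], [-0.0, -0.0, -1.0]]
wrist_force: [-0.2, -1.0, 0.1]
finger_gap: 0.0484
gripper_force: 0.0
```

```bash
python3 log.py
```

```text
3.15 [ 0.4919 -0.1498  0.0685] psi 171.64 F [-0.2 -1.   0.1] M [ 0.03 -0.03  0.02] gap 0.0484 g 0.0 j [ -25.7    4.3  110.1   -0.    65.6 -107.4]
```

Call:
arm_command(
  deltas=[
    [[0,0,0,0,-1],[0,0,0,0,-1],[0,0,0,0,-1],[0,0,0,0,-1],[0,0,0,0,-1],[0,0,0,0,-1],[0,0,0,0,-1],[0,0,0,0,-1]],
  ],
)

```text
time: 3.82
tool_pos: [0.4919, -0.1496, 0.0684]
ee_rot: [[-0.989, 0.145, -0.0], [0.145, 0.989, 0.0], [0.0, 0.0, -1.0]]
wrist_force: [-0.2, 0.5, 0.1]
finger_gap: 0.0014
gripper_force: 0.0
```

Call:
arm_command(
  deltas=[
    [[0,0,0.1,0,-1],[0,0,0.3,0,-1],[0,0,0.6,0,-1],[0,0,0.8,0,-1],[0,0,0.8,0,-1],[0,0,0.6,0,-1],[0,0,0.3,0,-1],[0,0,0,0,-1]],
  ],
)

```text
time: 4.48
tool_pos: [0.494, -0.1506, 0.2128]
ee_rot: [[-0.989, 0.145, 0.007], [0.145, 0.989, -0.003], [-0.007, -0.002, -1.0]]
wrist_force: [0.3, 0.9, -0.3]
finger_gap: 0.0005
gripper_force: 0.0
```

```bash
python3 log.py
```

```text
4.48 [ 0.494  -0.1506  0.2128] psi 171.65 F [ 0.3  0.9 -0.3] M [-0.02 -0.01 -0.01] gap 0.0005 g 0.0 j [ -25.7   -3.8  101.9   -0.    81.4 -107.4]
```

The fingers shut on nothing, so I'll look before moving again.

```bash
python3 - <<'E'
from bench import capture
import cv2,numpy as np,pickle
from log import log
o=log();w=capture("wrist");w["pos"]=o["tool_pos"];w["rot"]=o["ee_rot"];s=capture("scene");t=capture("top")
pickle.dump((w,s,t),open("c2.pkl","wb"))
f=lambda c,x,y,ww,h,W,H:cv2.resize(np.clip(c["frame"][y:y+h,x:x+ww,::-1]*1.6,0,255).astype(np.uint8),(W,H),interpolation=cv2.INTER_CUBIC)
a=np.hstack([f(t,270,170,150,150,300,300),f(s,210,160,150,150,300,300)])
b=f(w,0,0,640,320,600,300)
cv2.imwrite("pics/look2.png",np.vstack([a,b]))
E
```

```text
4.48 [ 0.494  -0.1506  0.2128] psi 171.65 F [ 0.3  0.9 -0.3] M [-0.02 -0.01 -0.01] gap 0.0005 g 0.0 j [ -25.7   -3.8  101.9   -0.    81.4 -107.4]
```

View pics/look2.png

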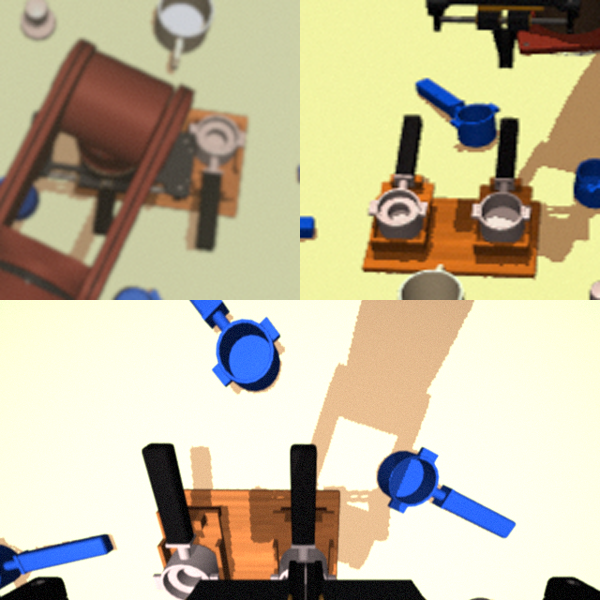

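The picture shows both holders undisturbed in the rest, with the shut fingers above the target handle. The handle is narrower in the wrist view than predicted, so it may lie lower. I'll refit with height and tilt free, using handle edges from two wrist views.

```bash
cat > fit3.py <<'E'
from fit import *
w1=pickle.load(open("wrist1.pkl","rb"));w2=pickle.load(open("c2.pkl","rb"))[0]
def mk(c):
    T=np.eye(4);T[:3,:3]=c["rot"];T[:3,3]=c["pos"];return np.linalg.inv(T@c["tool_from_camera"])
Ms=[mk(w1),mk(w2)];K=w1["K"]
def pw(i,P):
    q=Ms[i][:3,:3]@P+Ms[i][:3,3];return (K@q)[:2]/q[2]
def edges(c,rows,lo,hi):
    g=cv2.GaussianBlur(c["frame"].mean(2),(0,0),.8);out=[]
    for r in rows:
        x=np.arange(lo,hi);v=g[r,lo:hi];th=45;b=v<th;mid=(lo+hi)//2-lo
        i=mid
        while b[i]: i-=1
        j=mid
        while b[j]: j+=1
        L=lo+i+(v[i]-th)/(v[i]-v[i+1]);R=lo+j-1+(th-v[j-1])/(v[j]-v[j-1]);out.append((r,L,R))
    return out
if __name__=="__main__":
    E=[edges(w1,(216,222,228,234),280,336),edges(w2,(160,170,180,190,200),300,346)]
    for e in E: print(np.round(e,1).tolist())
    T=lambda u:(np.array(u)/4+[299.5,209.5]); S=lambda u:(np.array(u)/4+[239.5,209.5])
    h=[("top",(0,39,43),T((62,82))),("top",(0,-39,43),T((168,90))),("top",(-52,13,41),T((83,155))),("top",(-52,-13,41),T((120,157))),
    ("top",(-165,13,41),T((66,308))),("top",(-165,-13,41),T((102,308))),
    ("scene",(0,-39,43),S((225,220))),("scene",(0,39,43),S((340,220))),("scene",(-165,-13,41),S((285,38))),("scene",(-165,13,41),S((317,40)))]
    def pose(p): return Ro.from_euler("z",p[2]).as_matrix()@Ro.from_euler("y",p[3]).as_matrix(),p[[0,1,4]]
    def res(p):
        R,t=pose(p);W=lambda l:R@(np.array(l)/1e3)+t;r=[]
        for n,l,u in h: r+=list(proj(n,[W(l)])[0]-u)
        for i,e in enumerate(E):
            for y,k in((13,2),(-13,1)):
                a,b=pw(i,W((-165,y,41))),pw(i,W((-52,y,41)))
                for q in e: r.append(a[0]+(b[0]-a[0])*(q[0]-a[1])/(b[1]-a[1])-q[k])
        return np.array(r)
    for fix in(0,1,2):
        f=[lambda p:res(np.r_[p,.25,.034][:5]),lambda p:res(np.r_[p,.034]),res][fix]
        s=least_squares(f,np.r_[.575,-.164,-.146,.2,.034][:3+fix],loss="soft_l1",x_scale=.1);p=np.r_[s.x,[.25,.034][fix:]] if fix<2 else s.x
        R,t=pose(p);print(fix,s.cost.round(2),p.round(4),"grip",R@[-.095,0,.03]+t,"end",R@[-.165,0,.03]+t);print(s.fun.round(1))
E
python3 fit3.py
```

```text
[[216.0, 295.5, 319.2], [222.0, 295.3, 319.2], [228.0, 295.6, 319.2], [234.0, 296.0, 319.3]]
[[160.0, 309.9, 336.9], [170.0, 309.8, 336.9], [180.0, 310.0, 336.7], [190.0, 310.4, 336.5], [200.0, 310.6, 336.2]]
0 15.62 [ 0.5755 -0.1642 -0.1376  0.25    0.034 ] grip [ 0.49168367 -0.15261671  0.08657075] end [ 0.42450108 -0.14331205  0.10388903]
[-0.5 -0.9  0.8  0.8  1.3 -0.8  1.4 -0.   0.4 -0.9  1.1  0.4  0.4 -1.
  0.6 -0.2 -1.3 -2.4 -0.3 -2.7  0.4  0.5  0.6  0.7 -1.3 -0.6 -0.5 -0.5
  1.5  1.4  1.5  1.6  1.8 -1.3 -0.8 -0.6 -0.6 -0.4]
1 8.2 [ 0.5795 -0.1649 -0.1352  0.1742  0.034 ] grip [ 0.4919921  -0.15297852  0.08001164] end [ 0.42368071 -0.14368586  0.09214426]
[-0.4 -1.2  0.9  0.4  1.3 -0.6  1.4  0.1  0.5  0.3  1.1  1.5  0.4 -0.9
  0.6 -0.2 -1.4  0.5 -0.4  0.2  0.2  0.3  0.4  0.5 -0.6  0.   0.1  0.1
  0.5  0.5  0.6  0.9  1.1 -1.1 -0.7 -0.5 -0.5 -0.4]
2 7.65 [ 0.5783 -0.1647 -0.1353  0.1931  0.0312] grip [ 0.49159516 -0.15294122  0.07882639] end [ 0.42352336 -0.14367515  0.09225657]
[-0.4 -0.8  0.8  0.8  1.3 -0.4  1.4  0.3  0.5  0.2  1.1  1.5  0.4 -0.2
  0.6  0.5 -1.4  0.5 -0.4  0.2  0.2  0.3  0.4  0.5 -0.6  0.   0.1  0.1
  0.5  0.5  0.6  0.8  1.1 -1.1 -0.7 -0.5 -0.5 -0.3]
```

```bash
python3 - <<'E'
from fit3 import *
w,s,t=pickle.load(open("c2.pkl","rb"))
p=w["pos"];print("tcp scene",proj("scene",[p,p+[0,0,.019]]),"wrist",pw(1,p),pw(1,p+np.array([0,0,.019])))
for i,(n,c,x,y,W,H) in enumerate([("scene",s,210,160,150,150)]):
    dif=np.abs(c["frame"].astype(int)-d[n]["frame"])[y:y+H,x:x+W].max(2)
    for r in range(205,300,12): print(r,[int((dif[r-160:r-148,k:k+12]>25).sum()) for k in range(0,144,12)])
# crops: before / after scene near rest, and wrist bottom
f=lambda im,x,y,ww,h,W,H:cv2.resize(np.clip(im[y:y+h,x:x+ww,::-1]*1.6,0,255).astype(np.uint8),(W,H),interpolation=cv2.INTER_CUBIC)
a=np.hstack([f(d["scene"]["frame"],280,165,65,130,300,600),f(s["frame"],280,165,65,130,300,600)])
cv2.imwrite("pics/look3.png",np.hstack([a,f(w["frame"],250,180,140,140*3,200,600)]))
E
```

```text
tcp scene [[312.51881795 202.12970133]
 [312.36156723 196.22922692]] wrist [326.81038364 272.22316742] [326.83895005 284.95687648]
205 [0, 0, 0, 0, 0, 0, 0, 0, 0, 0, 4, 127]
217 [0, 0, 0, 0, 0, 0, 0, 0, 0, 0, 61, 144]
229 [0, 0, 0, 0, 0, 0, 0, 0, 0, 34, 135, 144]
241 [0, 0, 0, 0, 0, 0, 0, 5, 17, 94, 36, 55]
253 [0, 0, 0, 0, 0, 0, 31, 55, 25, 76, 25, 24]
265 [0, 0, 0, 0, 0, 0, 70, 27, 24, 38, 133, 131]
277 [0, 0, 0, 0, 0, 0, 0, 0, 0, 32, 141, 71]
289 [0, 0, 0, 0, 0, 0, 0, 0, 0, 0, 13, 1]
```

View pics/look3.png

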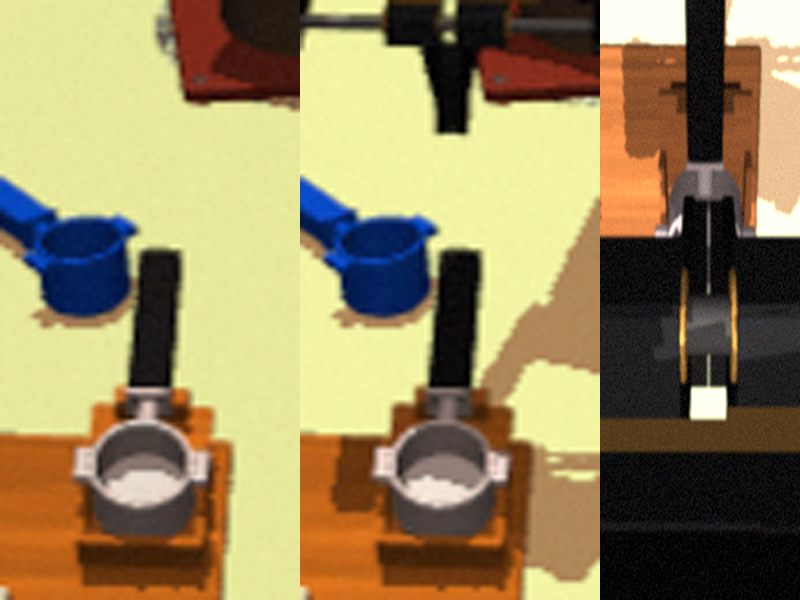

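```bash
python3 - <<'E'
from fit3 import *
w,s,t=pickle.load(open("c2.pkl","rb"));p=w["pos"];R=w["rot"]
for z in (0,-.01,-.02,-.03):
    print(z,"scene",proj("scene",[p+R@[-.0095,y,z] for y in(-.01,.01)]).round(1).tolist(),proj("scene",[p+R@[.0095,0,z]]).round(1).tolist(),"wrist",[pw(1,p+R@[x,0,z]).round(1).tolist() for x in(-.0095,.0095)])
from log import *
import json
# planar kinematics check
E
```

```text
0 scene [[308.5, 204.1], [316.0, 204.3]] [[312.8, 200.1]] wrist [[326.8, 285.6], [326.8, 258.5]]
-0.01 scene [[308.4, 201.0], [316.0, 201.2]] [[312.7, 197.0]] wrist [[326.9, 292.5], [326.9, 264.2]]
-0.02 scene [[308.3, 197.8], [315.9, 198.0]] [[312.6, 193.9]] wrist [[326.9, 300.0], [326.9, 270.6]]
-0.03 scene [[308.2, 194.7], [315.9, 194.8]] [[312.6, 190.7]] wrist [[327.0, 308.2], [327.0, 277.5]]
```

Both cameras agree that the real fingertips end about 30 mm behind the reported TCP, so I closed above the handle. I'll open, correct the yaw slightly and go about 28 mm lower.

Call:
arm_command(
  deltas=[
    [[0,-0.075,0,0.09,0.6],[0,0,0,0,0.6],[0,0,0,0,0.6],[0,0,0,0,0.6],[0,0,0,0,0.6],[0,0,0,0,0.6],[0,0,0,0,0.6],[0,0,0,0,0.6]],
  ],
)

```text
time: 5.3
tool_pos: [0.4919, -0.1526, 0.2084]
ee_rot: [[-0.991, 0.135, 0.0], [0.135, 0.991, -0.0], [-0.0, -0.0, -1.0]]
wrist_force: [0.6, -1.4, -0.3]
finger_gap: 0.0457
gripper_force: 0.0
```

Call:
arm_command(
  deltas=[
    [[0,0,0,0,0.6],[0,0,0,0,0.6],[0,0,0,0,0.6],[0,0,-0.5,0,0.6],[0,0,-0.8,0,0.6],[0,0,-0.8,0,0.6],[0,0,-0.7,0,0.6],[0,0,-0.4,0,0.6]],
  ],
)

```text
time: 5.97
tool_pos: [0.4898, -0.1516, 0.0769]
ee_rot: [[-0.991, 0.135, -0.004], [0.135, 0.991, 0.002], [0.004, 0.001, -1.0]]
wrist_force: [-1.2, -0.1, -1.1]
finger_gap: 0.0692
gripper_force: 0.0
```

Call:
arm_command(
  deltas=[
    [[0,0,-0.2,0,0.6],[0,0,-0.25,0,0.6],[0,0,-0.25,0,0.6],[0,0,-0.2,0,0.6],[0,0,-0.1,0,0.6],[0,0,0,0,0.6]],
  ],
)

```text
time: 6.47
tool_pos: [0.4915, -0.1525, 0.0398]
ee_rot: [[-0.991, 0.135, -0.001], [0.135, 0.991, 0.0], [0.001, 0.0, -1.0]]
wrist_force: [-0.6, -0.4, 0.1]
finger_gap: 0.0696
gripper_force: 0.0
```

Call:
arm_command(
  deltas=[
    [[0,0,0,0,-1],[0,0,0,0,-1],[0,0,0,0,-1],[0,0,0,0,-1],[0,0,0,0,-1],[0,0,0,0,-1],[0,0,0,0,-1],[0,0,0,0,-1]],
  ],
  squeeze=50,
)

```text
time: 7.13
tool_pos: [0.4919, -0.1527, 0.0404]
ee_rot: [[-0.991, 0.135, 0.0], [0.135, 0.991, -0.0], [-0.0, -0.0, -1.0]]
wrist_force: [0.4, -0.4, 0.0]
finger_gap: 0.0257
gripper_force: 49.8
```

Call:
arm_command(
  deltas=[
    [[0,0,0,0,-1],[0,0,0,0,-1],[0,0,0,0,-1],[0,0,0,0,-1]],
  ],
)

```text
time: 7.47
tool_pos: [0.4919, -0.1527, 0.0405]
ee_rot: [[-0.991, 0.135, 0.0], [0.135, 0.991, -0.0], [-0.0, -0.0, -1.0]]
wrist_force: [-0.1, -1.0, 0.7]
finger_gap: 0.0255
gripper_force: 49.8
```

Gripped: the gap is 25.5 mm at 50 N. Lifting straight up.

Call:
arm_command(
  deltas=[
    [[0,0,0.1,0,-1],[0,0,0.25,0,-1],[0,0,0.4,0,-1],[0,0,0.6,0,-1],[0,0,0.7,0,-1],[0,0,0.5,0,-1],[0,0,0.2,0,-1],[0,0,0,0,-1]],
  ],
)

```text
time: 8.13
tool_pos: [0.4934, -0.1533, 0.1532]
ee_rot: [[-0.991, 0.134, 0.004], [0.134, 0.991, -0.002], [-0.004, -0.001, -1.0]]
wrist_force: [0.5, -0.4, -3.3]
finger_gap: 0.0258
gripper_force: 49.8
```

```bash
python3 log.py
```

```text
8.13 [ 0.4934 -0.1533  0.1532] psi 172.27 F [ 0.5 -0.4 -3.3] M [ 0.08  0.1  -0.05] gap 0.0258 g 49.8 j [ -26.    -1.   105.8    0.    75.  -108.3]
```

Call:
arm_command(
  deltas=[
    [[0,0.4,0,0,-1],[-0.3,0.9,0,0,-1],[-0.5,1,0,0,-1],[-0.5,1,0,0,-1],[-0.5,1,0,0,-1],[-0.5,1,0,0,-1],[-0.3,1,0,0,-1],[-0.2,0.7,0,0,-1]],
  ],
)

```text
time: 8.8
tool_pos: [0.3822, 0.1187, 0.1485]
ee_rot: [[-0.991, 0.134, -0.003], [0.134, 0.991, 0.001], [0.003, 0.0, -1.0]]
wrist_force: [1.5, 0.6, -2.9]
finger_gap: 0.0258
gripper_force: 49.8
```

Call:
arm_command(
  deltas=[
    [[0,0.3,-0.2,0,-1],[0,0,-0.5,0,-1],[0,0,-0.6,0,-1],[0,0,-0.5,0,-1],[0,0,-0.3,0,-1],[0,0,-0.2,0,-1],[0,0,0,0,-1],[0,0,0,0,-1]],
  ],
)

```text
time: 9.47
tool_pos: [0.3845, 0.1282, 0.0577]
ee_rot: [[-0.991, 0.135, -0.002], [0.135, 0.991, -0.0], [0.002, -0.0, -1.0]]
wrist_force: [0.1, -0.6, -2.5]
finger_gap: 0.0261
gripper_force: 49.8
```

```bash
python3 - <<'E'
from log import log
o=log()
from bench import capture
import cv2,pickle,numpy as np
s=capture("scene");w=capture("wrist");w["pos"]=o["tool_pos"];w["rot"]=o["ee_rot"];pickle.dump((s,w,capture("top")),open("c3.pkl","wb"))
from fit import *
u=proj("scene",[o["tool_pos"]+[.05,0,.03]])[0].astype(int);print(u)
x,y=u-[50,45]
f=lambda im,k:cv2.resize(np.clip(im[:,:,::-1]*1.6,0,255).astype(np.uint8),None,fx=k,fy=k,interpolation=cv2.INTER_CUBIC)
a=f(s["frame"][y:y+90,x:x+90],5);b=cv2.resize(f(w["frame"][0:450],1),(350*1,246))
cv2.imwrite("pics/l4.png",np.hstack([a,cv2.copyMakeBorder(b,0,450-246,0,0,0)]));print(x,y)
E
```

```text
9.47 [0.3845 0.1282 0.0577] psi 172.26 F [ 0.1 -0.6 -2.5] M [0.09 0.14 0.05] gap 0.0261 g 49.8 j [  7.3 -10.6 125.6   0.   65.1 -75. ]
[407 219]
357 174
```

View pics/l4.png

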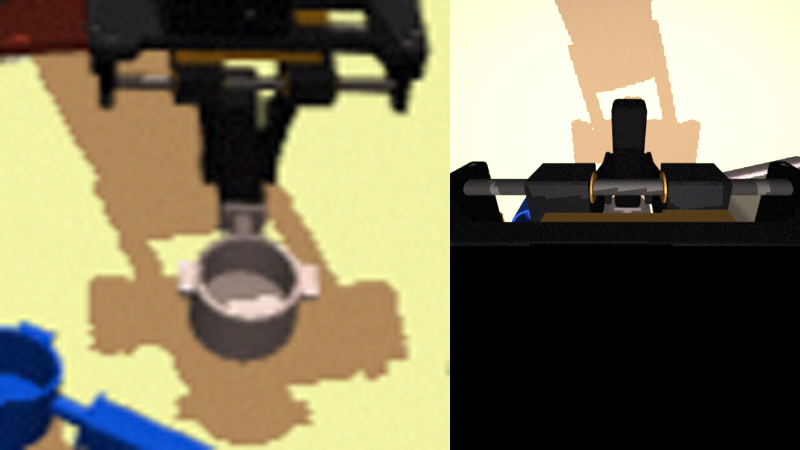

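Call:
arm_command(
  deltas=[
    [[0,0,-0.15,0,-1],[0,0,-0.2,0,-1],[0,0,-0.2,0,-1],[0,0,-0.15,0,-1],[0,0,-0.15,0,-1],[0,0,0,0,-1]],
  ],
  squeeze=20,
)

```text
time: 10.12
tool_pos: [0.3839, 0.1282, 0.0226]
ee_rot: [[-0.991, 0.135, -0.003], [0.135, 0.991, -0.0], [0.003, -0.001, -1.0]]
wrist_force: [0.3, 0.4, -3.5]
finger_gap: 0.0259
gripper_force: 20.0
```

```bash
python3 log.py
```

```text
10.12 [0.3839 0.1282 0.0226] psi 172.26 F [ 0.3  0.4 -3.5] M [0.04 0.18 0.01] gap 0.0259 g 20.0 j [  7.3  -7.1 126.9   0.   60.4 -75. ]
```

Call:
arm_command(
  deltas=[
    [[0,0,-0.1,0,-1],[0,0,-0.1,0,-1],[0,0,-0.1,0,-1],[0,0,0,0,-1]],
  ],
)

```text
time: 10.45
tool_pos: [0.3855, 0.1283, 0.012]
ee_rot: [[-0.991, 0.135, 0.0], [0.135, 0.991, -0.0], [-0.0, -0.0, -1.0]]
wrist_force: [0.5, 0.7, -1.4]
finger_gap: 0.026
gripper_force: 20.0
```

```bash
python3 log.py
```

```text
10.45 [0.3855 0.1283 0.012 ] psi 172.27 F [ 0.5  0.7 -1.4] M [-0.04 -0.14 -0.05] gap 0.026 g 20.0 j [  7.3  -5.9 127.2  -0.   58.7 -75. ]
```

The head has touched the counter: the My moment swung from +0.18 to −0.14. Continuing down.

Call:
arm_command(
  deltas=[
    [[0,0,-0.1,0,-1],[0,0,-0.1,0,-1],[0,0,-0.1,0,-1],[0,0,0,0,-1]],
  ],
)

```text
time: 10.78
tool_pos: [0.3853, 0.1283, -0.0003]
ee_rot: [[-0.991, 0.135, 0.0], [0.135, 0.991, -0.0], [-0.0, -0.0, -1.0]]
wrist_force: [0.1, 0.7, -0.5]
finger_gap: 0.0258
gripper_force: 20.0
```

```bash
python3 log.py
```

```text
10.78 [ 0.3853  0.1283 -0.0003] psi 172.27 F [ 0.1  0.7 -0.5] M [ 0.13 -0.14  0.01] gap 0.0258 g 20.0 j [  7.3  -4.5 127.5  -0.   57.  -75. ]
```

Call:
arm_command(
  deltas=[
    [[0,0,-0.1,0,-1],[0,0,-0.05,0,-1],[0,0,0,0,-1]],
  ],
)

```text
time: 11.03
tool_pos: [0.3851, 0.1283, -0.0061]
ee_rot: [[-0.991, 0.135, -0.0], [0.135, 0.991, -0.0], [0.0, -0.0, -1.0]]
wrist_force: [-1.1, -0.3, -0.2]
finger_gap: 0.0258
gripper_force: 20.0
```

```bash
python3 log.py
```

```text
11.03 [ 0.3851  0.1283 -0.0061] psi 172.27 F [-1.1 -0.3 -0.2] M [0.07 0.01 0.07] gap 0.0258 g 20.0 j [  7.3  -3.8 127.7   0.   56.2 -75. ]
```

Call:
arm_command(
  deltas=[
    [[0,0,-0.05,0,-1],[0,0,0,0,-1]],
  ],
)

```text
time: 11.2
tool_pos: [0.3854, 0.1283, -0.0078]
ee_rot: [[-0.991, 0.135, 0.0], [0.135, 0.991, -0.0], [-0.0, -0.0, -1.0]]
wrist_force: [-0.2, 0.7, 0.9]
finger_gap: 0.0259
gripper_force: 20.0
```

```bash
python3 log.py
```

```text
11.2 [ 0.3854  0.1283 -0.0078] psi 172.27 F [-0.2  0.7  0.9] M [ 0.08 -0.06  0.02] gap 0.0259 g 20.0 j [  7.3  -3.6 127.7  -0.   55.9 -75. ]
```

Call:
arm_command(
  deltas=[
    [[0,0,-0.05,0,-1],[0,0,0,0,-1]],
  ],
)

```text
time: 11.37
tool_pos: [0.3855, 0.1283, -0.0098]
ee_rot: [[-0.991, 0.135, 0.0], [0.135, 0.991, -0.0], [-0.0, 0.0, -1.0]]
wrist_force: [-0.9, 0.1, 0.0]
finger_gap: 0.026
gripper_force: 20.0
```

Call:
arm_command(
  deltas=[
    [[0,0,-0.025,0,-1],[0,0,0,0,-1]],
  ],
)

```text
time: 11.53
tool_pos: [0.3853, 0.1283, -0.0107]
ee_rot: [[-0.991, 0.135, -0.0], [0.135, 0.991, -0.0], [0.0, -0.0, -1.0]]
wrist_force: [-0.4, 0.3, 0.8]
finger_gap: 0.0262
gripper_force: 20.0
```

Call:
arm_command(
  deltas=[
    [[0,0,-0.025,0,-1],[0,0,0,0,-1]],
  ],
)

```text
time: 11.7
tool_pos: [0.3853, 0.1283, -0.0117]
ee_rot: [[-0.991, 0.135, -0.0], [0.135, 0.991, -0.0], [0.0, -0.0, -1.0]]
wrist_force: [-0.7, 0.2, 0.4]
finger_gap: 0.0257
gripper_force: 20.0
```

```bash
python3 log.py
```

```text
11.7 [ 0.3853  0.1283 -0.0117] psi 172.27 F [-0.7  0.2  0.4] M [ 0.07 -0.05 -0.07] gap 0.0257 g 20.0 j [  7.3  -3.1 127.8  -0.   55.3 -75. ]
```

Call:
arm_command(
  deltas=[
    [[0,0,-0.025,0,-1],[0,0,0,0,-1]],
  ],
)

```text
time: 11.87
tool_pos: [0.3853, 0.1283, -0.0128]
ee_rot: [[-0.991, 0.135, -0.0], [0.135, 0.991, -0.0], [0.0, -0.0, -1.0]]
wrist_force: [-0.5, 1.2, 0.4]
finger_gap: 0.0257
gripper_force: 20.0
```

```bash
python3 log.py
```

```text
11.87 [ 0.3853  0.1283 -0.0128] psi 172.27 F [-0.5  1.2  0.4] M [ 0.07  0.02 -0.04] gap 0.0257 g 20.0 j [  7.3  -3.  127.8  -0.   55.2 -75. ]
```

Call:
arm_command(
  deltas=[
    [[0,0,-0.025,0,-1],[0,0,0,0,-1]],
  ],
)

```text
time: 12.03
tool_pos: [0.3853, 0.1283, -0.0138]
ee_rot: [[-0.991, 0.135, -0.0], [0.135, 0.991, -0.0], [0.0, -0.0, -1.0]]
wrist_force: [-0.9, 0.2, 0.4]
finger_gap: 0.0256
gripper_force: 20.0
```

Call:
arm_command(
  deltas=[
    [[0,0,-0.025,0,-1],[0,0,0,0,-1]],
  ],
)

```text
time: 12.2
tool_pos: [0.3853, 0.1283, -0.0148]
ee_rot: [[-0.991, 0.135, -0.0], [0.135, 0.991, -0.0], [0.0, -0.0, -1.0]]
wrist_force: [-1.4, 0.7, -0.1]
finger_gap: 0.026
gripper_force: 20.0
```

```bash
python3 - <<'E'
from log import log
o=log()
from bench import capture
import pickle
s=capture("scene");o=log();w=capture("wrist");w["pos"]=o["tool_pos"];w["rot"]=o["ee_rot"];pickle.dump((s,w),open("c4.pkl","wb"));log()
E
```

```text
12.2 [ 0.3853  0.1283 -0.0148] psi 172.27 F [-1.4  0.7 -0.1] M [ 0.06 -0.03  0.05] gap 0.026 g 20.0 j [  7.3  -2.7 127.8  -0.   54.9 -75. ]
12.25 [ 0.3853  0.1283 -0.0147] psi 172.26 F [-1.8 -0.1  0.7] M [ 0.05  0.04 -0.02] gap 0.026 g 20.0 j [  7.3  -2.7 127.8  -0.   54.9 -75. ]
12.3 [ 0.3853  0.1284 -0.0147] psi 172.27 F [-0.4 -0.3  0.6] M [ 0.09 -0.01 -0.  ] gap 0.026 g 20.0 j [  7.3  -2.7 127.8  -0.   54.9 -75. ]
```

Call:
arm_command(
  deltas=[
    [[0,0,-0.025,0,-1],[0,0,0,0,-1]],
  ],
)

```text
time: 12.47
tool_pos: [0.3853, 0.1283, -0.0158]
ee_rot: [[-0.991, 0.135, -0.0], [0.135, 0.991, -0.0], [0.0, -0.0, -1.0]]
wrist_force: [-0.7, -0.3, 0.9]
finger_gap: 0.0259
gripper_force: 20.0
```

Call:
arm_command(
  deltas=[
    [[0,0,-0.025,0,-1],[0,0,0,0,-1]],
  ],
)

```text
time: 12.63
tool_pos: [0.3853, 0.1284, -0.0168]
ee_rot: [[-0.991, 0.135, -0.0], [0.135, 0.991, -0.0], [0.0, -0.0, -1.0]]
wrist_force: [-1.6, -0.1, 0.1]
finger_gap: 0.0256
gripper_force: 20.0
```

```bash
python3 log.py
```

```text
12.63 [ 0.3853  0.1284 -0.0168] psi 172.27 F [-1.6 -0.1  0.1] M [ 0.05 -0.    0.02] gap 0.0256 g 20.0 j [  7.3  -2.5 127.9  -0.   54.6 -75. ]
```

Call:
arm_command(
  deltas=[
    [[0,0,-0.025,0,-1],[0,0,0,0,-1]],
  ],
)

```text
time: 12.8
tool_pos: [0.3853, 0.1283, -0.0177]
ee_rot: [[-0.991, 0.135, -0.0], [0.135, 0.991, 0.0], [0.0, -0.0, -1.0]]
wrist_force: [-2.4, 0.9, 2.5]
finger_gap: 0.0259
gripper_force: 20.0
```

Call:
arm_command(
  deltas=[
    [[0,0,-0.025,0,-1],[0,0,0,0,-1]],
  ],
)

```text
time: 12.97
tool_pos: [0.3852, 0.1284, -0.0187]
ee_rot: [[-0.991, 0.135, -0.0], [0.135, 0.991, 0.0], [0.0, -0.0, -1.0]]
wrist_force: [-3.1, 0.6, 2.4]
finger_gap: 0.026
gripper_force: 20.0
```

```bash
python3 - <<'E'
from log import log
o=log()
from bench import capture
import pickle
o=log();w=capture("wrist");w["pos"]=o["tool_pos"];w["rot"]=o["ee_rot"];s=capture("scene");pickle.dump((s,w),open("c5.pkl","wb"));log()
from fit3 import *
for n in("c3","c4","c5"):
    w=pickle.load(open(n+".pkl","rb"))[1];g=cv2.GaussianBlur(w["frame"].mean(2),(0,0),.8)
    print(n,w["pos"][2],[int(v) for v in g[120:260:10,326]])
    r0=next(r for r in range(100,300) if g[r,326]<45);print(" end row",r0-1+(g[r0-1,326]-45)/(g[r0-1,326]-g[r0,326]))
    try:
        for q in edges(w,range(r0+6,r0+80,8),270,384): print("  ",np.round(q,2),round(q[2]-q[1],2))
    except Exception as e: print(e)
E
```

```text
12.97 [ 0.3852  0.1284 -0.0187] psi 172.27 F [-3.1  0.6  2.4] M [ 0.07  0.2  -0.01] gap 0.026 g 20.0 j [  7.3  -2.2 127.9   0.   54.4 -75. ]
12.97 [ 0.3852  0.1284 -0.0187] psi 172.27 F [-3.1  0.6  2.4] M [ 0.07  0.2  -0.01] gap 0.026 g 20.0 j [  7.3  -2.2 127.9   0.   54.4 -75. ]
13.07 [ 0.3853  0.1284 -0.0186] psi 172.27 F [-1.6  0.5  2.4] M [ 0.1   0.23 -0.01] gap 0.0259 g 20.0 j [  7.3  -2.2 127.9   0.   54.4 -75. ]
c3 0.05765393951807556 [118, 120, 119, 119, 172, 173, 82, 5, 12, 16, 15, 15, 15, 15]
 end row 180.94297135611473
   [187.   298.87 355.45] 56.58
   [195.   296.87 357.52] 60.66
   [203.   295.59 359.14] 63.55
   [211.   295.83 358.61] 62.77
   [219.   295.73 358.45] 62.72
   [227.   296.02 357.85] 61.84
   [235.   296.38 357.27] 60.89
   [243.   296.72 356.71] 59.99
   [251.   297.06 356.07] 59.01
   [259.   297.41 355.54] 58.13
c4 -0.014715949731814282 [122, 122, 122, 123, 123, 122, 3, 11, 19, 23, 24, 22, 23, 22]
 end row 175.97427550140225
   [182.   298.9  351.92] 53.02
   [190.   296.07 354.34] 58.27
   [198.   296.36 354.26] 57.89
   [206.   296.85 354.18] 57.33
   [214.   297.23 354.01] 56.78
   [222.   297.42 353.6 ] 56.18
   [230.   297.71 353.34] 55.63
   [238.   297.45 353.23] 55.78
   [246.   297.64 353.36] 55.72
   [254.   297.79 353.1 ] 55.31
c5 -0.018686839041165318 [122, 122, 123, 123, 123, 123, 7, 14, 16, 27, 25, 23, 23, 24]
 end row 175.67517777537435
   [182.   298.57 352.4 ] 53.83
   [190.   296.5  354.25] 57.74
   [198.   296.69 354.03] 57.34
   [206.   297.21 353.58] 56.37
   [214.   297.58 353.34] 55.77
   [222.   297.81 353.26] 55.45
   [230.   297.92 353.24] 55.32
   [238.   297.85 353.03] 55.18
   [246.   297.86 352.78] 54.92
   [254.   298.15 352.73] 54.58
```

The force jump from about 0.1 N to 2.5 N between −0.0168 and −0.0177 marks the head lying flat. I'll raise 1.5 mm, loosen so it settles flat, then grip firmly.

Call:
arm_command(
  deltas=[
    [[0,0,0.0375,0,-1],[0,0,0,0,-1],[0,0,0,0,-1],[0,0,0,0,-1]],
  ],
  squeeze=3,
)

```text
time: 13.4
tool_pos: [0.3855, 0.1283, -0.0171]
ee_rot: [[-0.991, 0.135, 0.0], [0.135, 0.991, -0.0], [-0.0, -0.0, -1.0]]
wrist_force: [0.1, 0.1, -1.9]
finger_gap: 0.0256
gripper_force: 3.0
```

```bash
python3 log.py
```

```text
13.4 [ 0.3855  0.1283 -0.0171] psi 172.26 F [ 0.1  0.1 -1.9] M [ 0.03 -0.05 -0.03] gap 0.0256 g 3.0 j [  7.3  -2.4 127.9  -0.   54.5 -75. ]
```

Call:
arm_command(
  deltas=[
    [[0,0,0,0,-1],[0,0,0,0,-1],[0,0,0,0,-1],[0,0,0,0,-1]],
  ],
  squeeze=55,
)

```text
time: 13.73
tool_pos: [0.3854, 0.1283, -0.0171]
ee_rot: [[-0.991, 0.135, 0.0], [0.135, 0.991, 0.0], [-0.0, 0.0, -1.0]]
wrist_force: [0.7, -0.1, -1.4]
finger_gap: 0.0256
gripper_force: 55.0
```

```bash
python3 - <<'E'
from log import log
o=log()
from bench import capture
import pickle
w=capture("wrist");w["pos"]=o["tool_pos"];w["rot"]=o["ee_rot"];s=capture("scene");pickle.dump((s,w),open("c6.pkl","wb"))
from fit3 import *
for q in edges(w,range(182,255,8),270,384): print("  ",np.round(q,2),round(q[2]-q[1],2))
E
```

```text
13.73 [ 0.3854  0.1283 -0.0171] psi 172.26 F [ 0.7 -0.1 -1.4] M [ 0.03 -0.14  0.  ] gap 0.0256 g 55.0 j [  7.3  -2.4 127.9  -0.   54.6 -75. ]
   [182.   298.74 352.14] 53.39
   [190.   296.42 354.26] 57.84
   [198.   296.48 354.07] 57.59
   [206.   296.99 353.83] 56.84
   [214.   297.25 353.55] 56.3
   [222.   297.6  353.33] 55.73
   [230.   297.81 353.24] 55.42
   [238.   297.55 353.02] 55.47
   [246.   297.76 352.97] 55.21
   [254.   298.01 352.74] 54.73
```

```bash
python3 - <<'E'
from fit3 import *
w=pickle.load(open("c6.pkl","rb"))[1];Tc=w["tool_from_camera"]
g=cv2.GaussianBlur(w["frame"].mean(2),(0,0),.8)
r=next(r for r in range(150,300) if g[r,326]<45);row=r-1+(g[r-1,326]-45)/(g[r-1,326]-g[r,326])
ray=Tc[:3,:3]@np.linalg.inv(K)@[326,row,1];o=Tc[:3,3]
zt=-w["pos"][2]   # tool z of counter = tcp height below (tool z down)
for h in(.019,.03,.041):
    tz=-(h-w["pos"][2]); k=(tz-o[2])/ray[2];print("end height",h,"tool x of end",(o+k*ray).round(4))
# width-> depth of handle top
for q in edges(w,(190,206,222),270,384):
    ray=Tc[:3,:3]@np.linalg.inv(K)@[326,q[0],1];dep=K[0,0]*.026/(q[2]-q[1]);print(q[0],"pt tool",(o+ray*dep).round(4),"world h",w["pos"][2]-(o+ray*dep)[2])
# scene: find rim automatically? print ear/rim prediction
p=w["pos"];yaw=np.radians(-7.74);R=Ro.from_euler("z",yaw).as_matrix()
m=p+R@[.095,0,0];
for n,l in(("earL",(0,-39,43)),("earR",(0,39,43)),("rimfront",(31,0,46)),("botfront",(31,0,0))): print(n,proj("scene",[np.r_[m[:2],0]+R@(np.array(l)/1e3)])[0].round(1))
s=pickle.load(open("c6.pkl","rb"))[0]
u=proj("scene",[np.r_[m[:2],.03]])[0];x,y=(u-[30,30]).astype(int);print(x,y)
np.save("crop.npy",s["frame"][y:y+60,x:x+60])
gg=s["frame"][y:y+60,x:x+60].max(2).astype(int)
for cc in(26,30,34): print(cc,gg[:,cc].tolist())
for rr in(22,24,26,28): print(rr,gg[rr].tolist())
E
```

```text
end height 0.019 tool x of end [ 0.0659 -0.0005 -0.0361]
end height 0.03 tool x of end [ 0.0671 -0.0005 -0.0471]
end height 0.041 tool x of end [ 0.0683 -0.0005 -0.0581]
190 pt tool [ 0.061  -0.0005 -0.0499] world h 0.03278470183844579
206 pt tool [ 0.0537 -0.0005 -0.0495] world h 0.03234585961292836
222 pt tool [ 0.0459 -0.0005 -0.0487] world h 0.03159391606832641
earL [391.2 241.4]
earR [418.3 241.9]
rimfront [405.6 247.7]
botfront [404.2 259.8]
374 215
26 [9, 13, 11, 4, 5, 9, 5, 9, 8, 7, 6, 3, 8, 7, 4, 4, 32, 58, 62, 61, 48, 63, 65, 56, 57, 60, 60, 59, 58, 59, 77, 84, 133, 80, 55, 55, 56, 56, 55, 56, 56, 55, 59, 58, 70, 122, 148, 154, 138, 124, 131, 132, 133, 132, 131, 112, 67, 53, 53, 51]
30 [11, 11, 9, 4, 7, 6, 2, 7, 4, 4, 7, 4, 6, 4, 4, 8, 20, 59, 63, 74, 75, 82, 65, 60, 61, 62, 62, 60, 60, 60, 78, 80, 138, 139, 85, 58, 60, 58, 61, 60, 59, 59, 60, 57, 62, 78, 106, 147, 154, 155, 103, 126, 131, 132, 133, 135, 130, 103, 62, 54]
34 [23, 12, 8, 16, 8, 7, 3, 3, 6, 11, 8, 7, 9, 0, 4, 22, 71, 82, 76, 81, 82, 86, 70, 60, 58, 59, 59, 58, 56, 56, 64, 132, 145, 141, 88, 60, 60, 60, 58, 57
[... 543 characters left out ...]
1, 60, 58, 57, 56, 62, 83, 113, 123, 111, 110, 110, 108, 109, 111, 112, 109, 111, 109, 111, 109, 110, 109, 110, 109, 111, 110, 112]
26 [109, 111, 112, 110, 109, 110, 109, 111, 111, 111, 112, 109, 110, 111, 111, 112, 111, 108, 119, 139, 131, 113, 89, 46, 52, 53, 60, 58, 59, 62, 62, 59, 60, 58, 59, 57, 54, 53, 46, 48, 92, 133, 134, 138, 116, 91, 109, 111, 111, 110, 112, 108, 111, 111, 111, 111, 110, 111, 111, 111]
28 [147, 148, 146, 145, 146, 148, 145, 145, 146, 149, 155, 154, 154, 154, 151, 133, 110, 98, 108, 140, 122, 113, 113, 46, 52, 53, 58, 59, 58, 61, 60, 61, 60, 58, 56, 56, 54, 52, 46, 43, 59, 102, 134, 140, 134, 119, 111, 111, 110, 109, 111, 110, 109, 111, 109, 110, 111, 112, 110, 111]
```

Call:
arm_command(
  deltas=[
    [[0,0,0.2,0,-1],[0,0,0.5,0,-1],[0,0,0.8,0,-1],[0,0,1,0,-1],[0,0,1,0,-1],[0,0,1,0,-1],[0,0,0.6,0,-1],[0,0,0.3,0,-1]],
  ],
)

```text
time: 14.5
tool_pos: [0.387, 0.1287, 0.2035]
ee_rot: [[-0.991, 0.134, 0.006], [0.134, 0.991, 0.001], [-0.006, 0.002, -1.0]]
wrist_force: [1.1, 0.5, -2.3]
finger_gap: 0.0256
gripper_force: 55.0
```

```bash
python3 - <<'E'
from log import log
log()
import json,numpy as np
from scipy.optimize import fsolve
D=[json.loads(l) for l in open("log.txt")]
D.append([[57.92,12.675,87.52,0,79.9,-7.2],[.26235,.56652,.18486]])
J=np.radians([d[0] for d in D]);P=np.array([d[1] for d in D])
lat=-np.sin(J[:,0])*P[:,0]+np.cos(J[:,0])*P[:,1];rad=np.cos(J[:,0])*P[:,0]+np.sin(J[:,0])*P[:,1]
a=J[:,1];b=J[:,1]+J[:,2];t=a+J[:,2]+J[:,4]
print("lat",lat.mean(),lat.std())
n=len(a);o=np.ones(n);z=0*o
A=np.vstack([np.c_[o,z,np.sin(a),np.sin(b),np.cos(b),np.sin(t)],np.c_[z,o,np.cos(a),np.cos(b),-np.sin(b),np.cos(t)]]);y=np.r_[rad,P[:,2]]
# fix tool length via last term prior
for Lt in(.2,.3):
    s=np.linalg.lstsq(A[:,:5],y-A[:,5]*Lt,rcond=None);x=s[0];print(Lt,"a0,h0,L1,A,B",x.round(3),"res",np.abs(A[:,:5]@x+A[:,5]*Lt-y).max().round(4))
    tgt=np.array([.747,.347,.087]);L=lat.mean();r=np.sqrt(tgt[0]**2+tgt[1]**2-L**2)
    f=lambda q:[x[0]+x[2]*np.sin(q[0])+x[3]*np.sin(q[1])+x[4]*np.cos(q[1])-r,x[1]+x[2]*np.cos(q[0])+x[3]*np.cos(q[1])-x[4]*np.sin(q[1])-Lt-tgt[2]]
    q=fsolve(f,[.7,1.9]);j1=np.degrees(np.arctan2(tgt[1],tgt[0])-np.arcsin(L/np.hypot(*tgt[:2])))
    print(" j1",j1,"j2,j3,j5",np.degrees([q[0],q[1]-q[0],np.pi-q[1]]),"elbow r,z",x[0]+x[2]*np.sin(q[0]),x[1]+x[2]*np.cos(q[0]),"wrist r,z",r,tgt[2]+Lt)
E
```

```text
14.5 [0.387  0.1287 0.2035] psi 172.27 F [ 1.1  0.5 -2.3] M [ 0.08  0.08 -0.03] gap 0.0256 g 55.0 j [  7.3 -19.9 116.5   0.   83.  -75. ]
lat 0.07859866211841929 2.1280464393169986e-05
0.2 a0,h0,L1,A,B [0.    0.133 0.412 0.548 0.053] res 0.0009
 j1 19.440199446420394 j2,j3,j5 [44.2382 55.0026 80.7592] elbow r,z 0.28749545385882325 0.42772120390961377 wrist r,z 0.8199025858680985 0.28700000000000003
0.3 a0,h0,L1,A,B [0.    0.232 0.412 0.548 0.053] res 0.0004
 j1 19.440199446420394 j2,j3,j5 [44.3003 54.912  80.7877] elbow r,z 0.28756927213151806 0.526841951309811 wrist r,z 0.8199025858680985 0.387
```

```bash
python3 - <<'E'
from fit import *
for y in(0,.08):
  for z in(0,.2,.25,.3,.35,.4): print(y,z,proj("scene",[[0.05,y,z]])[0].round(0))
# start pose wrist centre col/row for Lt options ; wrist joint seen at ~(570,30)
for L in(.2,.3,.4,.45,.5): print(L,proj("scene",[[.262,.567,.185+L]])[0].round(0))
E
```

```text
0 0 [347. 177.]
0 0.2 [348. 126.]
0 0.25 [348. 112.]
0 0.3 [348.  98.]
0 0.35 [349.  83.]
0 0.4 [349.  67.]
0.08 0 [369. 176.]
0.08 0.2 [372. 125.]
0.08 0.25 [372. 111.]
0.08 0.3 [373.  96.]
0.08 0.35 [374.  81.]
0.08 0.4 [375.  66.]
0.2 [555.  91.]
0.3 [565.  56.]
0.4 [575.  19.]
0.45 [581.  -1.]
0.5 [586. -22.]
```

Call:
arm_command(
  deltas=[
    [[0.2,-0.2,0,-0.4,-1],[0.4,-0.4,0,-0.8,-1],[0.5,-0.4,0,-1,-1],[0.5,-0.4,0,-1,-1],[0.5,-0.4,0,-1,-1],[0.5,-0.4,0,-1,-1],[0.5,-0.3,0,-1,-1],[0.5,0,0,-1,-1]],
  ],
)

```text
time: 15.17
tool_pos: [0.529, 0.0262, 0.197]
ee_rot: [[-0.534, 0.845, -0.004], [0.845, 0.534, -0.001], [0.001, -0.003, -1.0]]
wrist_force: [-0.0, -0.2, -2.7]
finger_gap: 0.0257
gripper_force: 55.0
```

Call:
arm_command(
  deltas=[
    [[0.7,0,0,-1,-1],[0.7,0,0,-1,-1],[0.7,0,0,-1,-1],[0.7,0,0,-1,-1],[0.7,0,0,-1,-1],[0.7,0,0,-1,-1],[0.7,0.2,0,-1,-1],[0.5,0.4,0,-1,-1]],
  ],
)

```text
time: 15.83
tool_pos: [0.7462, 0.0505, 0.1959]
ee_rot: [[0.386, 0.922, -0.003], [0.922, -0.386, -0.001], [-0.002, -0.003, -1.0]]
wrist_force: [0.2, 0.8, -3.4]
finger_gap: 0.0254
gripper_force: 55.0
```

Call:
arm_command(
  deltas=[
    [[0,0.6,0,-1,-1],[0,0.6,0,-1,-1],[0,0.6,0,-1,-1],[0,0.5,0,-1,-1],[0,0.4,0,-1,-1],[0,0.2,0,-0.7,-1],[0,0,0,-0.3,-1],[0,0,0,0,-1]],
  ],
)

```text
time: 16.5
tool_pos: [0.7441, 0.1693, 0.1963]
ee_rot: [[0.895, 0.446, -0.004], [0.446, -0.895, -0.0], [-0.004, -0.001, -1.0]]
wrist_force: [-0.8, -0.6, -3.1]
finger_gap: 0.0257
gripper_force: 55.0
```

```bash
python3 log.py
```

```text
16.5 [0.7441 0.1693 0.1963] psi 26.52 F [-0.8 -0.6 -3.1] M [0.03 0.07 0.01] gap 0.0257 g 55.0 j [ 6.9 31.8 61.7  0.  86.8 70.4]
```

Call:
arm_command(
  deltas=[
    [[0,0,-0.2,-0.4,-1],[0,0,-0.4,-0.7,-1],[0,0,-0.6,-0.8,-1],[0,0,-0.6,-0.7,-1],[0,0,-0.6,-0.38,-1],[0,0,-0.4,0,-1],[0,0,-0.1,0,-1],[0,0,0,0,-1]],
  ],
)

```text
time: 17.17
tool_pos: [0.7436, 0.1678, 0.0799]
ee_rot: [[0.994, 0.106, -0.005], [0.106, -0.994, -0.001], [-0.005, 0.0, -1.0]]
wrist_force: [-0.4, 0.3, -2.3]
finger_gap: 0.0253
gripper_force: 55.0
```

```bash
python3 log.py
```

```text
17.17 [0.7436 0.1678 0.0799] psi 6.11 F [-0.4  0.3 -2.3] M [-0.05 -0.04  0.01] gap 0.0253 g 55.0 j [ 6.8 36.  68.2 -0.  76.1 90.7]
```

Call:
arm_command(
  deltas=[
    [[0,0.2,0,0,-1],[0,0.5,0,0,-1],[0,0.7,0,0,-1],[0,0.8,0,0,-1],[0,0.8,0,0,-1],[0,0.6,0,0,-1],[0,0.3,0,0,-1],[0,0.1,0,0,-1]],
  ],
)

```text
time: 17.83
tool_pos: [0.7458, 0.332, 0.0852]
ee_rot: [[0.994, 0.109, 0.003], [0.109, -0.994, 0.002], [0.003, -0.001, -1.0]]
wrist_force: [0.1, 0.5, -3.6]
finger_gap: 0.0257
gripper_force: 55.0
```

Call:
arm_command(
  deltas=[
    [[0,0.2,0,0,-1],[0,0.2,0,0,-1],[0,0.08,0,0,-1],[0,0,0,0,-1],[0,0,0,0,-1],[0,0,0,0,-1]],
  ],
)

```text
time: 18.33
tool_pos: [0.7456, 0.3464, 0.0828]
ee_rot: [[0.995, 0.104, -0.0], [0.104, -0.995, -0.0], [-0.0, 0.0, -1.0]]
wrist_force: [0.6, -0.4, -2.7]
finger_gap: 0.0253
gripper_force: 55.0
```

```bash
python3 log.py
```

```text
18.33 [0.7456 0.3464 0.0828] psi 5.96 F [ 0.6 -0.4 -2.7] M [-0.03 -0.   -0.01] gap 0.0253 g 55.0 j [ 19.4  44.3  55.4  -0.   80.3 103.5]
```

Call:
arm_command(
  deltas=[
    [[0.035,0,0.05,0,-1],[0,0,0.05,0,-1],[0,0,0,0,-1],[0,0,0,0,-1],[0,0,0,0,-1]],
  ],
)

```text
time: 18.75
tool_pos: [0.7469, 0.3475, 0.0871]
ee_rot: [[0.995, 0.105, 0.0], [0.105, -0.995, 0.0], [0.0, -0.0, -1.0]]
wrist_force: [-0.1, 0.0, -3.6]
finger_gap: 0.0255
gripper_force: 55.0
```

```bash
python3 - <<'E'
from log import log
o=log()
from bench import capture
from fit import *
s=capture("scene");t=capture("top");pickle.dump((s,t,o["tool_pos"],o["ee_rot"]),open("c7.pkl","wb"))
p=o["tool_pos"];th=np.radians(186.)
R=Ro.from_euler("z",th).as_matrix();m=np.r_[p[:2],p[2]+.0171]+R@[.098,0,0];print("holder",m)
Rg=Ro.from_euler("z",np.radians(186.1)).as_matrix();G=np.array([.5849,.3296,0])
x,y,k=468,190,9
a=cv2.resize(np.clip(s["frame"][y:y+66,x:x+56,::-1]*2.,0,255).astype(np.uint8),None,fx=k,fy=k,interpolation=cv2.INTER_CUBIC)
b=a.copy()
def dr(P,c):
    q=((proj("scene",P)-[x,y]+.5)*k).astype(np.int32);cv2.polylines(b,[q],False,c,1)
ci=lambda r,z,R,o:[o+R@np.array([r*np.cos(f),r*np.sin(f),z]) for f in np.linspace(0,6.3,60)]
dr(ci(.031,.046,R,m),(0,0,255));dr(ci(.031,0,R,m),(0,0,255));dr(ci(.013,.17,Rg,G+Rg@[-.065,0,0]),(255,0,0))
dr([m+R@[-.165,yy/1e3,zz/1e3] for yy,zz in((13,19),(13,41),(-13,41),(-13,19),(13,19))],(0,255,255))
dr([m+R@[-xx/1e3,13/1e3,.041] for xx in(52,165)],(0,255,255));dr([m+R@[-xx/1e3,-13/1e3,.041] for xx in(52,165)],(0,255,255))
dr([m+R@[0,.039,.046],m+R@[0,-.039,.046]],(0,255,0))
dr([G+Rg@(np.array(q)/1e3) for q in((-85,20,198),(-85,-20,198),(-85,-20,238),(-85,20,238),(-85,20,198))],(255,0,0))
cv2.imwrite("pics/fin.png",np.hstack([cv2.resize(a,(300,354)).repeat(1,0) if 0 else cv2.copyMakeBorder(cv2.resize(a,(290,342)),0,b.shape[0]-342,0,0,0),b]));print(b.shape)
E
```

```text
18.75 [0.7469 0.3475 0.0871] psi 6.01 F [-0.1  0.  -3.6] M [-0.01  0.06  0.03] gap 0.0255 g 55.0 j [ 19.5  44.3  54.9  -0.   80.8 103.5]
holder [0.6494 0.3372 0.1042]
(594, 504, 3)
```

View pics/fin.png

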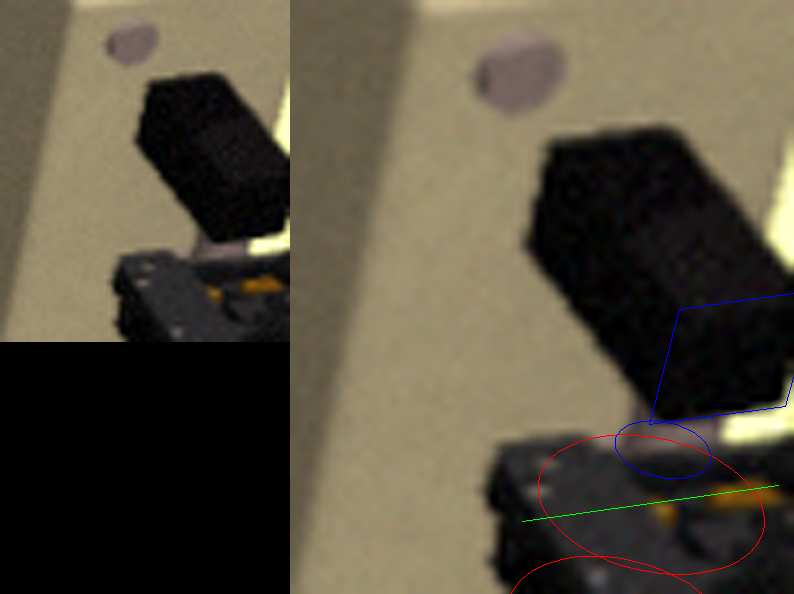

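The final picture shows the grinder arm and chute matching their overlay, but the gripper hides the head. I'll check in the wrist view that the holder hasn't slipped or drooped in the grip since it was levelled.

```bash
python3 - <<'E'
from log import log
o=log()
from bench import capture
from fit3 import *
w=capture("wrist");w6=pickle.load(open("c6.pkl","rb"))[1]
for c in(w6,w):
    g=cv2.GaussianBlur(c["frame"].mean(2),(0,0),.8);print([int(v) for v in g[165:185,326]])
    try: print([(q[0],round(q[1],1),round(q[2],1)) for q in edges(c,range(182,255,8),270,384)])
    except Exception as e: print(e)
T0,T1=[cv2.cvtColor(c["frame"],cv2.COLOR_RGB2GRAY) for c in(w6,w)]
log()
E
```

```text
18.85 [0.7466 0.3475 0.0868] psi 6.02 F [-0.   0.2 -2.6] M [-0.06 -0.01  0.02] gap 0.0253 g 55.0 j [ 19.5  44.3  54.9   0.   80.8 103.5]
[123, 123, 124, 123, 123, 123, 123, 123, 119, 102, 70, 32, 10, 4, 5, 5, 5, 6, 8, 9]
[(182, np.float64(298.7), np.float64(352.1)), (190, np.float64(296.4), np.float64(354.3)), (198, np.float64(296.5), np.float64(354.1)), (206, np.float64(297.0), np.float64(353.8)), (214, np.float64(297.3), np.float64(353.6)), (222, np.float64(297.6), np.float64(353.3)), (230, np.float64(297.8), np.float64(353.2)), (238, np.float64(297.6), np.float64(353.0)), (246, np.float64(297.8), np.float64(353.0)), (254, np.float64(298.0), np.float64(352.7))]
[118, 118, 118, 117, 118, 118, 118, 119, 117, 108, 81, 40, 11, 5, 5, 4, 5, 8, 8, 7]
[(182, np.float64(298.8), np.float64(352.3)), (190, np.float64(296.3), np.float64(354.8)), (198, np.float64(296.4), np.float64(354.7)), (206, np.float64(296.7), np.float64(354.4)), (214, np.float64(296.9), np.float64(354.1)), (222, np.float64(297.1), np.float64(353.8)), (230, np.float64(297.3), np.float64(353.7)), (238, np.float64(297.4), np.float64(353.4)), (246, np.float64(297.6), np.float64(353.2)), (254, np.float64(298.5), np.float64(352.6))]
18.9 [0.7466 0.3476 0.0867] psi 6.02 F [-0.3 -0.4 -2.4] M [-0.    0.04 -0.02] gap 0.0256 g 55.0 j [ 19.5  44.3  54.9   0.   80.8 103.5]
```

```bash
cat > tilt.py <<'E'
from fit3 import *
from scipy.ndimage import gaussian_filter
def ed(c,rows):
    g=gaussian_filter(c["frame"].mean(2),.7);out=[]
    for r in rows:
        v=g[r];res=[]
        for sgn in(-1,1):
            edge=[x for x in range(326,326+sgn*45,sgn) if v[x]>45][0]
            bg=np.median(v[[edge+sgn*k for k in(3,4,5)]]);dk=np.median(v[[edge-sgn*k for k in(4,5,6)]]);th=(bg+dk)/2
            x=edge-sgn*3
            while v[x]<th:x+=sgn
            res.append(x-sgn*(v[x]-th)/(v[x]-v[x-sgn]))
        out.append((r,*res))
    return out
def tilt(c,rows=range(192,230,3)):
    Tc=c["tool_from_camera"];M=np.linalg.inv(Tc);E=ed(c,rows)
    def pr(P): q=M[:3,:3]@P+M[:3,3];return (K@q)[:2]/q[2]
    def f(p):
        r=[]
        for s,k in((1,None),(-1,None)):
            a,b=[pr(np.array([x,p[2]+s*.013+x*p[3],p[1]-x*np.tan(p[0])])) for x in(.02,.065)]
            i=1 if a[0]<326 else 2
            for q in E: r.append(a[0]+(b[0]-a[0])*(q[0]-a[1])/(b[1]-a[1])-q[i])
        return np.array(r)
    s=least_squares(f,[0,-.05,0,0],x_scale=[.1,.01,.01,.1])
    cov=np.linalg.inv(s.jac.T@s.jac)*2*s.cost/(len(s.fun)-4)
    # constrained: h fixed
    s2=least_squares(lambda p:f(np.r_[p[0],-.047,p[1:]]),[0,0,0])
    return np.degrees(s.x[0]).round(2),(s.x[1]*1e3).round(2),"sd",np.degrees(cov[0,0]**.5).round(2),"h fixed:",np.degrees(s2.x[0]).round(2),"rms",np.sqrt(np.mean(s.fun**2)).round(3)
E
python3 - <<'E'
from tilt import *
from log import log
for n in("c3","c4","c5","c6"):
    try: print(n,tilt(pickle.load(open(n+".pkl","rb"))[1],range(212,250,3) if n=="c3" else range(192,230,3)))
    except Exception as e: print(n,e)
from bench import capture
for i in range(3): print("now",tilt(capture("wrist")))
log()
E
```

```text
c3 (np.float64(13.86), np.float64(-54.78), 'sd', np.float64(0.64), 'h fixed:', np.float64(22.28), 'rms', np.float64(0.073))
c4 (np.float64(0.23), np.float64(-55.04), 'sd', np.float64(1.05), 'h fixed:', np.float64(8.75), 'rms', np.float64(0.089))
c5 (np.float64(0.1), np.float64(-53.12), 'sd', np.float64(0.92), 'h fixed:', np.float64(6.66), 'rms', np.float64(0.076))
c6 (np.float64(1.86), np.float64(-52.45), 'sd', np.float64(0.92), 'h fixed:', np.float64(7.66), 'rms', np.float64(0.078))
now (np.float64(2.25), np.float64(-52.31), 'sd', np.float64(0.79), 'h fixed:', np.float64(8.27), 'rms', np.float64(0.068))
now (np.float64(2.59), np.float64(-52.04), 'sd', np.float64(0.81), 'h fixed:', np.float64(8.29), 'rms', np.float64(0.069))
now (np.float64(2.78), np.float64(-51.86), 'sd', np.float64(0.86), 'h fixed:', np.float64(8.28), 'rms', np.float64(0.074))
19.05 [0.7466 0.3476 0.0867] psi 6.02 F [-0.2 -0.5 -3.3] M [-0.05  0.01 -0.02] gap 0.0255 g 55.0 j [ 19.5  44.3  54.9  -0.   80.8 103.5]
```

The grip is steady, the tilt is within about 0.5° of level, the rim is about 20 mm below the chute, and the mouth is centred to within about 1 mm on my estimates. Handing in.

```bash
python3 -c "
from bench import job
print(job.job_done())"
```

```text
the job is handed in; nothing more can be done
None
```

I handed the job in with the double-basket filter holder held at 55 N under the chute, its rim about 20 mm below the chute's end by my measurements, level to about 0.5° and the handle straight out. The gripper hid the head in the last picture, so the centring (about 1 mm) is calculated rather than seen.

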